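# Click the cover onto a trimmer head

### The job

The string-trimmer head on the bench has been put back together, but its grey cover only lies loose on the three spring catches of the housing. With the fingertips, press the cover down at each of the three ribbed pads round its rim until every catch has clicked over its edge and the cover sits fully home all round. Only press, do not pick the cover up, and leave the other things on the bench alone.

Things in the scene. Friction and masses are not known exactly. Their poses are not given: they have to be found in the camera images.
- trimmer_head: black round housing of a string-trimmer head, 130 mm across, open side up on a thin square rubber pad; it stands firm and does not move. Origin: on the bench surface under its middle; z up. Three springy catch tongues stand in gaps of its wall, 65 mm from the middle, at 0, 120, 240 degrees from its x axis (towards y). Its wall rises to 47 mm, tongues and guide ribs to 52 mm above the bench
- head_cover: grey ring-shaped cover, 115 mm across, 90 g, loose; origin: centre of its underside, z up. It lies on the three catch noses, underside 48 mm above the bench, and must go down 10 mm to 38 mm, held under the catches. The spring-loaded black bump knob, 40 mm across, top 68 mm above the bench, stands up through its 48 mm middle hole; pressing the knob does nothing for the cover
- pad_1 (a point): top centre of the cover's press pad 1, ribbed, 14 x 26 mm, 46 mm from the cover's middle, just inside catch 1. About 64.5 mm above the bench at the start, 54 to 56 mm when clicked in. Straight down it takes about 8 to 14 N to force the edge past the catch, at about 60 mm; then it gives way and drops onto a hard seat. Meanwhile the cover tilts up to 7 degrees and the other pads shift in height by up to 4 mm
- catch_1 (a joint): catch tongue 1 beside press pad 1: 0 rad = straight, bends outward (positive, to about 0.13 rad) while the cover's edge passes its nose, springs back to 0 over the edge with the click. It also reads 0 before it is pressed
- pad_2 (a point): top centre of the cover's press pad 2, ribbed, 14 x 26 mm, 46 mm from the cover's middle, just inside catch 2. About 64.5 mm above the bench at the start, 54 to 56 mm when clicked in. Straight down it takes about 8 to 14 N to force the edge past the catch, at about 60 mm; then it gives way and drops onto a hard seat. Meanwhile the cover tilts up to 7 degrees and the other pads shift in height by up to 4 mm
- catch_2 (a joint): catch tongue 2 beside press pad 2: 0 rad = straight, bends outward (positive, to about 0.13 rad) while the cover's edge passes its nose, springs back to 0 over the edge with the click. It also reads 0 before it is pressed
- pad_3 (a point): top centre of the cover's press pad 3, ribbed, 14 x 26 mm, 46 mm from the cover's middle, just inside catch 3. About 64.5 mm above the bench at the start, 54 to 56 mm when clicked in. Straight down it takes about 8 to 14 N to force the edge past the catch, at about 60 mm; then it gives way and drops onto a hard seat. Meanwhile the cover tilts up to 7 degrees and the other pads shift in height by up to 4 mm
- catch_3 (a joint): catch tongue 3 beside press pad 3: 0 rad = straight, bends outward (positive, to about 0.13 rad) while the cover's edge passes its nose, springs back to 0 over the edge with the click. It also reads 0 before it is pressed
- plug_carton: bystander: small upright carton, 25 x 25 x 72 mm, loose; origin at the middle of its underside
- spark_plug: bystander: spark plug standing upright, 23 mm across, 58 mm high, loose; origin at the middle of its underside
- tape_roll: bystander: small roll of dark tape lying flat, 53 mm across, 19 mm high, loose; origin at the middle of its underside
- padlock: bystander: padlock standing on edge, 22 x 44 x 70 mm, loose; origin at the middle of its underside
- yellow_screwdriver: bystander: screwdriver lying on the bench, 178 mm long, loose; origin at the middle of its underside
- tape_measure: bystander: tape measure, 38 x 78 x 64 mm, loose; origin at the middle of its underside

How it is judged:
By the outcome, as a careful person would: the job done as asked, in the order asked, and still so for the second after the job is handed in, with the robot touching nothing.
It also fails if it takes over 45 s, if anything falls off the work surface, if the arm or the gripper's body presses on something with over 40 N, if the wrist force passes 120 N, or if a joint passes its speed limit or range.

### The arm

A 6-joint arm with a two-finger parallel gripper is mounted at the origin on a cart in front of the work surface, level with it; the furniture and walls round the work are solid. World frame = base frame: x ahead of the robot, y to its left, z up, the work surface at z = 0. Lengths are in m, angles in rad, forces in N, time in s.
With the tool pointing down it reaches from about 0.35 to 0.725 m from the base axis. Payload 4.3 kg.
Tool frame: the origin (TCP) lies at the very end of the fingers, on their centre line; the grasp point (between the pads) lies 19 mm behind it; z points along the fingers, y is the line along which they close (so a half turn about z gives the same grasp; the last joint's range is limited). The gripper opens to 85 mm and grips with 20 to 120 N. Pads are 22 mm wide; open, the fingers measure 114 mm over their backs; the gripper's body (76 mm by 85 mm) begins 54 mm behind the grasp point. The pads swing forward as they close: fully open they stand 13 mm farther back than shut.
Start: joints at [1.218, 0.377, 0.081, 1.274, 0, 1.46], TCP at [0.138, 0.558, 0.231] pointing down, gripper open.
Joint ranges: [-2.72, 2.72], [-0.84, 1.66], [-1.02, 1.22], [-1.77, 2.12], [-1.37, 1.28], [-3.14, 3.14]. Speed limits (rad/s): [2.57, 2.57, 3.14, 3.14, 3.14, 3.14].

### API

Orientations are given as a unit quaternion [x, y, z, w].
In Python, from workcell import env gives the robot as it stands.
- The arm moves only by the shell command python3 -m crank 'ROWS' [FORCE]. ROWS is JSON, a list of rows, each a list of 7 numbers: the shift along the tool's x, y, z in cm, then the turn, a rotation vector about the tool's x, y, z in degrees, then the opening in per cent of the stroke, from 0 (shut) to 100 (fully open). A call has 1 to 5 rows; each row is the pose to reach, as a shift and turn from the pose commanded when the call began, along the tool's axes at that moment; what a row does not reach only later rows make up. A row lasts 1/10 s, in which the tool goes at most 50 mm and 8.59 degrees, less where a joint would pass 70% of its speed; a pose out of reach is approached as far as the arm can. A call with a gripper value outside its range is refused whole. The fingers move at their own pace and stop on an object; FORCE is the grip in N (left out, the last holds). Time passes only in rows, so rows that repeat a pose let the fingers close. It gives the time, the measured TCP pose, the force, the opening and the grip force at its end, in the units of the state.
- env.state(): the state, without advancing time (a new reading comes with each control period).
- env.read_camera(name): name is "side" or "top" or "wrist"; returns a dict with "img" (480x640x3 uint8, red, green, blue), "fx", "fy", "cx", "cy" (pixels), "extrinsics" (4x4, takes a point from camera to world coordinates); the wrist camera has in their place "hand_eye" (4x4, takes a point from camera to tool coordinates, whose origin is the TCP and whose axes are the flange's). Camera axes: x right, y up, looking along -z (the intrinsics and any distortion apply to the point x, -y, -z); pixel columns grow to the right and rows downward; lengths in m; the calibration is good to about 2 mm. A picture is of the moment at which its call begins: read the wrist's pose just before it. There is no depth.
- env.job_done(): hands the job in; it is judged then, once.
The state is a dict: "time_s": time; "joint_pos": joint angles; "joint_velocities": joint speeds; "effort": joint torques, N m; "eef_pos": TCP position; "eef_rot": TCP orientation; "wrist_force": force on the tool from outside, world axes, zero at the start; "wrist_torque": the same for the moment, N m; "opening": opening from 0.0 (shut) to 1.0 (fully open); "finger_force": force on a finger pad.
Only numpy, scipy, OpenCV 4.12 (cv2) and the standard library are available. Lean on these libraries where they do the work, as an engineer would, in place of code of your own. Each camera call takes 0.05 s, during which the arm holds its last target. There are 200 camera calls.

## Working session

There is one attempt and no reset: what is moved stays moved. The work goes in short steps, Python scripts to look and compute and a shell command to move; the robot and the scene stay as the last step left them, time stands still between calls to the robot, and variables do not carry over. Pictures are saved under pics/ and viewed, at most 10 in all, crops included, and the job is handed in when it is done.

```bash
mkdir -p pics; cat > h.py <<'E'
from workcell import env
import numpy as np, cv2
from scipy.spatial.transform import Rotation as R
def cam(n):
    s=env.state(); c=env.read_camera(n)
    if 'extrinsics' in c: T=np.array(c['extrinsics'])
    else:
        B=np.eye(4);B[:3,:3]=R.from_quat(s['eef_rot']).as_matrix();B[:3,3]=s['eef_pos'];T=B@np.array(c['hand_eye'])
    return c,T
def save(c,f): cv2.imwrite('pics/'+f,c['img'][:,:,::-1])
def ray(c,T,u,v):
    d=np.array([(u-c['cx'])/c['fx'],-(v-c['cy'])/c['fy'],-1]); return T[:3,3],T[:3,:3]@d
def onz(c,T,u,v,z):
    o,d=ray(c,T,u,v); return o+d*(z-o[2])/d[2]
def proj(c,T,p):
    q=T[:3,:3].T@(np.array(p)-T[:3,3]); return c['cx']+c['fx']*q[0]/-q[2], c['cy']-c['fy']*q[1]/-q[2]
E
python3 - <<'E'
from h import *
for n in('top','side'):
    c,T=cam(n); save(c,n+'0.png'); print(n,[k for k in c],T.round(3).tolist(),c['fx'])
s=env.state();print(s)
E
```

```text
top ['img', 'fx', 'fy', 'cx', 'cy', 'extrinsics'] [[0.015, 0.995, -0.095, 0.431], [-1.0, 0.016, 0.012, 0.151], [0.013, 0.095, 0.995, 1.058], [0.0, 0.0, 0.0, 1.0]] 527.0976039742944
side ['img', 'fx', 'fy', 'cx', 'cy', 'extrinsics'] [[0.701, 0.523, -0.485, 0.109], [-0.713, 0.52, -0.469, -0.258], [0.007, 0.675, 0.738, 0.712], [0.0, 0.0, 0.0, 1.0]] 473.7857934767649
{'time_s': 0.1, 'joint_pos': array([1.21768221e+00, 3.77985519e-01, 7.97888911e-02, 1.27440036e+00,
       9.52967960e-06, 1.46049471e+00]), 'joint_velocities': array([ 0.00085147, -0.00077695,  0.00429554,  0.00078297, -0.00033147,
        0.00165935]), 'effort': array([ 1.38153158e-03, -4.64697826e+01,  2.70581031e+01,  1.20194588e-02,
       -1.25707511e-04,  1.61719299e-05]), 'eef_pos': array([0.13804153, 0.55759228, 0.23046825]), 'eef_rot': array([ 1.21108181e-01,  9.92638906e-01, -8.75175935e-04, -2.11389570e-04]), 'wrist_force': array([ 0.17552789, -0.09708506, -1.04441657]), 'wrist_torque': array([-0.03614744, -0.0038031 , -0.00938455]), 'finger_force': 0.0, 'opening': 1.001982644727079}
```

View pics/top0.png

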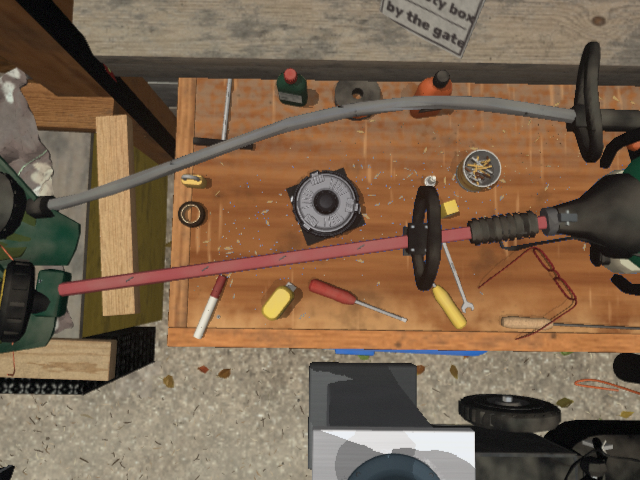

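View pics/side0.png

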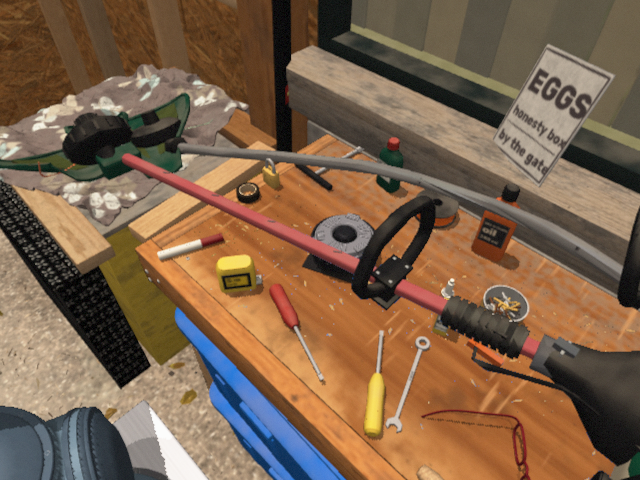

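The top view shows the head at about (325,202), with its cover and knob. A red trimmer tube runs in front of it along (62,290)-(405,243), and a grey tube runs behind it through (240,143)-(400,103). The side view shows the head at (343,240), partly hidden by the red tube. I'll triangulate the tubes and the head before moving.

```bash
python3 - <<'E'
from h import *
ct,Tt=cam('top'); cs,Ts=cam('side')
def plane(c,T,a,b):
    o,d1=ray(c,T,*a);_,d2=ray(c,T,*b);n=np.cross(d1,d2);return o,n/np.linalg.norm(n)
def tri(tp,s1,s2):
    o,d=ray(ct,Tt,*tp);p,n=plane(cs,Ts,s1,s2);return o+d*(n@(p-o))/(n@d)
for u in (100,200,325,405): print('red',tri((u,290-(u-62)*47/343),(135,163),(345,260)).round(3))
for tp,s in(((240,143),((185,150),(300,160))),((325,115),((300,160),(380,172))),((400,103),((300,160),(380,172)))): print('grey',tri(tp,*s).round(3))
for n,c,T in(('t',ct,Tt),):
    print(onz(c,T,325,202,.068),onz(c,T,325,202,.05))
print(onz(cs,Ts,345,233,.068))
cv2.imwrite('pics/crop1.png',cv2.resize(ct['img'][150:255,265:385,::-1],None,fx=5,fy=5,interpolation=3))
E
```

```text
red [0.426 0.557 0.072]
red [0.454 0.369 0.092]
red [0.487 0.141 0.116]
red [0.508 0.    0.131]
grey [0.697 0.305 0.081]
grey [0.744 0.145 0.112]
grey [0.752 0.014 0.161]
[0.58864588 0.14237463 0.068     ] [0.59151763 0.14222384 0.05      ]
[0.5858458 0.1346056 0.068    ]
```

View pics/crop1.png

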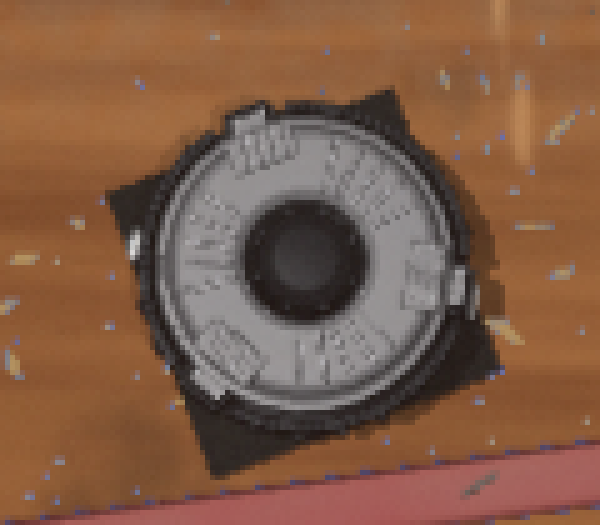

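The enlarged crop puts the pads at crop px (265,148), (428,278) and (230,350) round the knob at (307,258). The red tube axis is about 0.1 m in front of the head, at z≈0.116. I'll approach above the head and close the fingers on the way.

```bash
python3 -m crank '[[-5,-3,-0.4,0,0,0,0],[-10,-6,-0.8,0,0,0,0],[-15,-9,-1.2,0,0,0,0],[-20,-12,-1.6,0,0,0,0],[-25,-15.4,-2,0,0,0,0]]' 40; python3 -m crank '[[-4,-3,0,0,0,0,0],[-8,-6,0,0,0,0,0],[-12,-9,0,0,0,0,0],[-15,-12,0,0,0,0,0],[-18,-15.4,0,0,0,0,0]]'
python3 - <<'E'
from h import *
c,T=cam('wrist'); save(c,'w1.png'); s=env.state(); print(s['eef_pos'],s['eef_rot'],s['joint_pos'],np.array(c['hand_eye']).round(3).tolist(),c['fx'])
print(proj(c,T,[.588,.141,.068]))
E
```

```text
time_s: 0.7
eef_pos: [0.3148, 0.3794, 0.2484]
eef_rot: [0.121, 0.993, 0.0, 0.0]
wrist_force: [0.6, 1.3, 0.3]
opening: 0.145
finger_force: 0.0
time_s: 1.2
eef_pos: [0.4523, 0.1865, 0.2482]
eef_rot: [0.121, 0.993, 0.0, 0.0]
wrist_force: [0.9, 0.5, -0.1]
opening: 0.001
finger_force: 0.0
[0.45534842 0.18075943 0.24810573] [ 0.12446339  0.9922199  -0.00245852  0.0015757 ] [ 0.25198747  0.1990549  -0.11895039  1.25166977 -0.00573162  0.50155932] [[0.0, 0.954, 0.298, 0.076], [1.0, -0.0, -0.0, 0.0], [-0.0, 0.298, -0.954, -0.142], [0.0, 0.0, 0.0, 1.0]] 368.86544608104106
(np.float64(308.540325703262), np.float64(351.09758754314834))
```

View pics/w1.png

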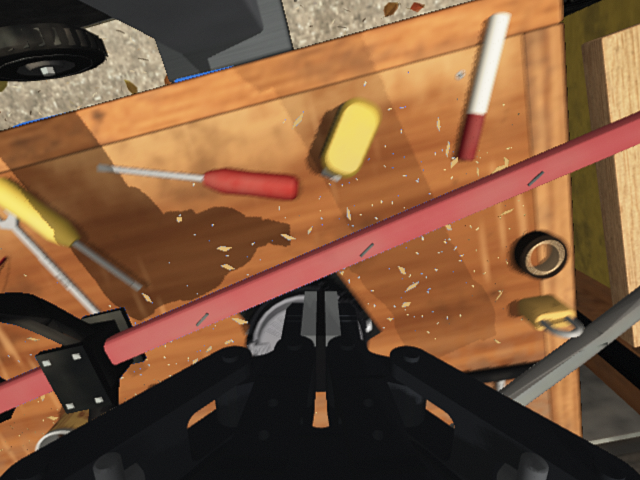

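The wrist view shows the fingers hiding the head at (300,310), and the red tube passes in front. I'll move past the head so the camera sees it clearly.

```bash
python3 -m crank '[[-4.5,0.5,0,0,0,0,0],[-9,1,0,0,0,0,0],[-13.5,1.5,0,0,0,0,0],[-18,2,0,0,0,0,0],[-21,2,0,0,0,0,0]]' ; python3 -m crank '[[0,0,0,0,0,0,0],[0,0,0,0,0,0,0]]'
python3 - <<'E'
from h import *
c,T=cam('wrist'); s=env.state(); print(s['eef_pos'],s['eef_rot'],s['wrist_force'])
print(proj(c,T,[.588,.141,.068]))
u,v=map(int,proj(c,T,[.588,.141,.068])); 
save(c,'w2.png')
E
```

```text
time_s: 1.75
eef_pos: [0.6622, 0.1568, 0.2472]
eef_rot: [0.121, 0.993, 0.0, -0.0]
wrist_force: [-0.2, 0.2, 0.3]
opening: -0.001
finger_force: 0.0
time_s: 1.95
eef_pos: [0.6599, 0.1571, 0.2472]
eef_rot: [0.121, 0.993, -0.0, -0.001]
wrist_force: [-0.2, 0.8, 0.3]
opening: -0.001
finger_force: 0.0
[0.65929054 0.15743526 0.24793329] [ 1.21030073e-01  9.92648615e-01  2.11550591e-05 -6.69596329e-04] [-0.35183534 -1.74626971  0.11857807]
(np.float64(280.8662658866242), np.float64(137.5091939265073))
```

View pics/w2.png

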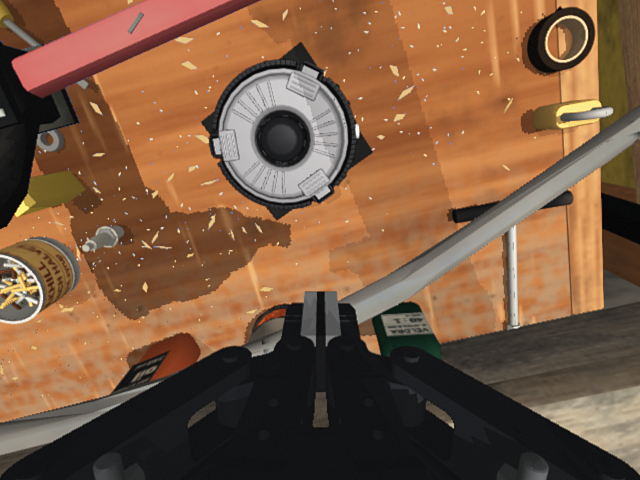

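The whole head is clear in the wrist view: the knob is at (282,140), close to the predicted (281,137.5), and the pads are at about (302,87), (229,147) and (316,184). I'll zoom in to get them precisely.

```bash
python3 - <<'E'
import cv2
i=cv2.imread('pics/w2.png')[60:220,200:380]
cv2.imwrite('pics/c2.png',cv2.resize(i,None,fx=3.75,fy=3.75,interpolation=3)[:600])
E
```

```text
(no output)
```

View pics/c2.png

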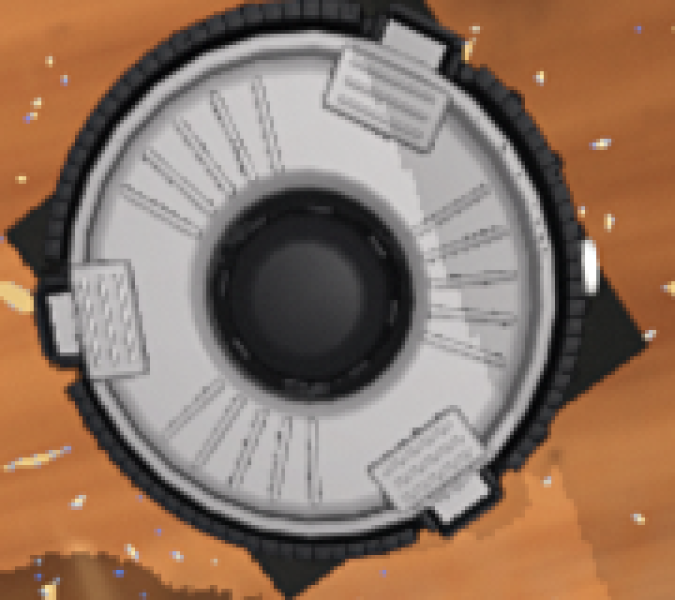

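The crop shows the pads at crop px (387,97), (110,319) and (428,460), each with its catch just outside. I'll triangulate them with the top view.

```bash
python3 - <<'E'
from h import *
cw,Tw=cam('wrist'); ct,Tt=cam('top')
s=env.state(); M=R.from_quat(s['eef_rot']).as_matrix()
P={'C':((387,97),(230,350)),'B':((110,319),(428,278)),'A':((428,460),(265,148))}
pts=[]
for k,(w,t) in P.items():
    w=(200+w[0]/3.75,60+w[1]/3.75); t=(265+t[0]/5,150+t[1]/5)
    o1,d1=ray(cw,Tw,*w);o2,d2=ray(ct,Tt,*t)
    a=np.linalg.lstsq(np.c_[d1,-d2],o2-o1,rcond=None)[0]
    p=onz(cw,Tw,*w,.0645); pts.append(p)
    print(k,'tri',((o1+a[0]*d1+o2+a[1]*d2)/2).round(4),'onz',p.round(4),'tool shift cm',(100*M.T@(p-s['eef_pos'])).round(2))
c=np.mean(pts,0);print('centre',c,[np.linalg.norm(p-c).round(4) for p in pts],[np.degrees(np.arctan2(*(p-c)[1::-1])).round(1) for p in pts])
E
```

```text
C tri [0.5534 0.169  0.0704] onz [0.5527 0.1696 0.0645] tool shift cm [10.6  -1.39 18.45]
B tri [0.5836 0.0936 0.0563] onz [0.5829 0.0963 0.0645] tool shift cm [ 5.9  -7.79 18.44]
A tri [0.6344 0.1573 0.0499] onz [0.6316 0.1589 0.0645] tool shift cm [ 2.68 -0.54 18.45]
centre [0.58905592 0.14161438 0.0645    ] [np.float64(0.0459), np.float64(0.0457), np.float64(0.0459)] [np.float64(142.4), np.float64(-97.7), np.float64(22.2)]
```

The measured radii (46 mm) and 120° spacing match the description. I'll go above pad A (far left) and press.

```bash
python3 -m crank '[[2.7,-0.5,4,0,0,0,0],[2.7,-0.5,8,0,0,0,0],[2.7,-0.5,12,0,0,0,0],[2.7,-0.5,16,0,0,0,0],[2.7,-0.5,17,0,0,0,0]]'; python3 -m crank '[[0,0,0.4,0,0,0,0],[0,0,0.8,0,0,0,0],[0,0,1.1,0,0,0,0],[0,0,1.1,0,0,0,0]]'
```

```text
time_s: 2.6
eef_pos: [0.6276, 0.1587, 0.0743]
eef_rot: [0.121, 0.993, -0.001, -0.004]
wrist_force: [-0.5, 0.4, -0.1]
opening: -0.0
finger_force: 0.0
time_s: 3.0
eef_pos: [0.6338, 0.159, 0.0688]
eef_rot: [0.121, 0.993, 0.0, 0.001]
wrist_force: [-0.8, -0.6, 0.1]
opening: -0.001
finger_force: 0.0
```

```bash
python3 -m crank '[[0.2,0,0.2,0,0,0,0],[0.2,0,0.4,0,0,0,0],[0.2,0,0.6,0,0,0,0],[0.2,0,0.6,0,0,0,0]]'; python3 -m crank '[[0,0,0.1,0,0,0,0],[0,0,0.2,0,0,0,0],[0,0,0.3,0,0,0,0],[0,0,0.3,0,0,0,0]]'
```

```text
time_s: 3.4
eef_pos: [0.6312, 0.1593, 0.0621]
eef_rot: [0.121, 0.993, 0.0, 0.001]
wrist_force: [-0.6, 0.9, 3.8]
opening: -0.005
finger_force: 1.9
time_s: 3.8
eef_pos: [0.6315, 0.1593, 0.0602]
eef_rot: [0.121, 0.993, 0.0, 0.001]
wrist_force: [-2.5, 0.3, 8.2]
opening: -0.001
finger_force: 4.9
```

```bash
python3 -m crank '[[0,0,0.15,0,0,0,0],[0,0,0.3,0,0,0,0],[0,0,0.3,0,0,0,0]]'; python3 -m crank '[[0,0,0.15,0,0,0,0],[0,0,0.3,0,0,0,0],[0,0,0.3,0,0,0,0]]'
```

```text
time_s: 4.1
eef_pos: [0.6312, 0.1593, 0.0558]
eef_rot: [0.121, 0.993, 0.0, 0.001]
wrist_force: [-0.1, -0.6, 5.4]
opening: -0.0
finger_force: 2.6
time_s: 4.4
eef_pos: [0.6314, 0.1594, 0.0554]
eef_rot: [0.121, 0.993, 0.0, 0.001]
wrist_force: [-5.4, -0.1, 18.2]
opening: -0.004
finger_force: 9.4
```

Pad A gave way and seated at z≈55.4 mm with 18 N. Next is pad B, passing above the knob.

```bash
python3 -m crank '[[0,0,-3,0,0,0,0],[1,-2.2,-3,0,0,0,0],[2.2,-4.8,-3,0,0,0,0],[3.2,-7.2,-3,0,0,0,0],[3.2,-7.2,-2.5,0,0,0,0]]'; python3 -m crank '[[0,0,0.4,0,0,0,0],[0,0,0.8,0,0,0,0],[0,0,1,0,0,0,0],[0,0,1,0,0,0,0]]'
python3 - <<'E'
from h import *
ct,Tt=cam('top'); s=env.state()
t=cv2.imread('pics/top0.png'); w=cv2.imread('pics/w2.png')
def edges(img,cols,r0,r1):
    h=cv2.cvtColor(img,cv2.COLOR_BGR2HSV); m=((h[...,0]>165)|(h[...,0]<4))&(h[...,1]>90)&(h[...,2]>60)
    L=[]
    for u in cols:
        v=np.where(m[r0:r1,u])[0]+r0
        if len(v)>4: L.append((u,v.min(),v.max()))
    L=np.array(L);return np.polyfit(L[:,0],L[:,1],1),np.polyfit(L[:,0],L[:,2],1)
et=edges(t,range(290,395,5),225,275); ew=edges(w,range(60,130,5),2,130)
print(et,ew)
c,_=cam('wrist')
B=np.eye(4);B[:3,:3]=R.from_quat([.121030,.992649,0,-.00067]).as_matrix();B[:3,3]=[.6593,.1574,.2479];Tw=B@np.array(c['hand_eye'])
mid=lambda e:(e[0]+e[1])/2
f=lambda p,u:(u,np.polyval(p,u))
o,d1=ray(c,Tw,*f(mid(ew),60));_,d2=ray(c,Tw,*f(mid(ew),130));n=np.cross(d1,d2)
for u in(310,330,380):
    q,d=ray(ct,Tt,*f(mid(et),u)); p=q+d*(n@(o-q))/(n@d); 
    e=[onz(ct,Tt,*f(k,u),p[2])[0] for k in et]; print(p.round(4),np.round(e,4))
print(s['joint_pos'].round(2))
E
```

```text
time_s: 4.9
eef_pos: [0.5801, 0.0949, 0.077]
eef_rot: [0.122, 0.992, -0.001, -0.001]
wrist_force: [-0.8, 0.0, 0.1]
opening: 0.003
finger_force: 0.0
time_s: 5.3
eef_pos: [0.5823, 0.0976, 0.0666]
eef_rot: [0.121, 0.993, -0.0, -0.0]
wrist_force: [0.5, 0.2, -0.1]
opening: 0.001
finger_force: 0.0
(array([-1.40000000e-01,  2.92028571e+02]), array([-1.38441558e-01,  3.02927273e+02])) (array([-0.45054945, 65.46153846]), array([ -0.44      , 114.62857143]))
[0.4861 0.1682 0.1141] [0.4963 0.4759]
[0.4914 0.1325 0.1173] [0.5016 0.4812]
[0.5046 0.044  0.1255] [0.5149 0.4944]
[ 0.06  0.5  -0.16  0.91  0.    0.3 ]
```

The tube's near edge is at x≈0.497–0.503, which leaves enough clearance for a straight press at C too. Pressing B.

```bash
python3 -m crank '[[0,-0.1,0.2,0,0,0,0],[0,-0.1,0.4,0,0,0,0],[0,-0.1,0.6,0,0,0,0],[0,-0.1,0.75,0,0,0,0],[0,-0.1,0.9,0,0,0,0]]'; python3 -m crank '[[0,0,0.15,0,0,0,0],[0,0,0.3,0,0,0,0],[0,0,0.3,0,0,0,0]]'; python3 -m crank '[[0,0,0.15,0,0,0,0],[0,0,0.3,0,0,0,0],[0,0,0.3,0,0,0,0]]'
```

```text
time_s: 5.9
eef_pos: [0.5832, 0.0961, 0.0598]
eef_rot: [0.121, 0.993, 0.0, 0.001]
wrist_force: [-1.7, 0.3, 12.0]
opening: 0.002
finger_force: 5.6
time_s: 6.2
eef_pos: [0.582, 0.096, 0.0555]
eef_rot: [0.121, 0.993, 0.0, 0.0]
wrist_force: [-0.2, -0.9, 4.3]
opening: 0.004
finger_force: 2.0
time_s: 6.5
eef_pos: [0.5821, 0.0961, 0.0549]
eef_rot: [0.121, 0.993, 0.0, 0.001]
wrist_force: [-6.8, -1.4, 20.4]
opening: -0.0
finger_force: 9.8
```

B clicked as well. Now C.

```bash
python3 -m crank '[[0,0,-3,0,0,0,0],[1.5,2.1,-3,0,0,0,0],[3,4.2,-3,0,0,0,0],[4.6,6.4,-3,0,0,0,0],[4.6,6.4,-2.5,0,0,0,0]]'; python3 -m crank '[[0,0,0.4,0,0,0,0],[0,0,0.8,0,0,0,0],[0,0,1,0,0,0,0],[0,0,1,0,0,0,0]]'; python3 -m crank '[[0,0,0.2,0,0,0,0],[0,0,0.4,0,0,0,0],[0,0,0.6,0,0,0,0],[0,0,0.6,0,0,0,0]]'
```

```text
time_s: 7.0
eef_pos: [0.5514, 0.1718, 0.0773]
eef_rot: [0.119, 0.993, 0.001, -0.0]
wrist_force: [0.3, -0.2, 0.1]
opening: -0.001
finger_force: 0.0
time_s: 7.4
eef_pos: [0.5527, 0.1684, 0.0667]
eef_rot: [0.122, 0.993, -0.0, -0.0]
wrist_force: [0.0, 0.1, 0.1]
opening: 0.004
finger_force: 0.0
time_s: 7.8
eef_pos: [0.5531, 0.1691, 0.0613]
eef_rot: [0.121, 0.993, 0.0, 0.0]
wrist_force: [-0.1, -0.7, 0.2]
opening: 0.001
finger_force: 0.1
```

```bash
python3 -m crank '[[0,0,0.15,0,0,0,0],[0,0,0.3,0,0,0,0],[0,0,0.3,0,0,0,0]]'; python3 -m crank '[[0,0,0.15,0,0,0,0],[0,0,0.3,0,0,0,0],[0,0,0.3,0,0,0,0]]'; python3 -m crank '[[0,0,0.15,0,0,0,0],[0,0,0.3,0,0,0,0],[0,0,0.3,0,0,0,0]]'
```

```text
time_s: 8.1
eef_pos: [0.553, 0.1694, 0.0592]
eef_rot: [0.121, 0.993, 0.0, 0.0]
wrist_force: [-2.2, -0.1, 5.8]
opening: -0.0
finger_force: 3.0
time_s: 8.4
eef_pos: [0.5526, 0.1693, 0.0551]
eef_rot: [0.121, 0.993, 0.0, -0.0]
wrist_force: [-1.7, 0.5, -0.4]
opening: 0.002
finger_force: 0.0
time_s: 8.7
eef_pos: [0.5528, 0.1693, 0.0539]
eef_rot: [0.121, 0.993, 0.0, 0.0]
wrist_force: [-5.2, -0.5, 14.1]
opening: 0.002
finger_force: 6.8
```

All three gave way. I'll press C a bit more, then re-press A and B, since pressing C may have shifted them.

```bash
python3 -m crank '[[0,0,0.2,0,0,0,0],[0,0,0.2,0,0,0,0]]'; python3 -m crank '[[0,0,-3.2,0,0,0,0],[-2.6,0.3,-3.2,0,0,0,0],[-5.3,0.6,-3.2,0,0,0,0],[-7.9,0.9,-3.2,0,0,0,0],[-7.9,0.9,-2,0,0,0,0]]';python3 -m crank '[[0,0,0.6,0,0,0,0],[0,0,1.2,0,0,0,0],[0,0,1.5,0,0,0,0],[0,0,1.5,0,0,0,0]]';python3 -m crank '[[0,0,0.2,0,0,0,0],[0,0,0.4,0,0,0,0],[0,0,0.4,0,0,0,0]]'
```

```text
time_s: 8.9
eef_pos: [0.5528, 0.1693, 0.0538]
eef_rot: [0.121, 0.993, 0.0, 0.001]
wrist_force: [-10.2, -1.4, 25.9]
opening: -0.001
finger_force: 13.0
time_s: 9.4
eef_pos: [0.6366, 0.1586, 0.0717]
eef_rot: [0.122, 0.993, 0.001, 0.003]
wrist_force: [0.5, 0.7, 0.1]
opening: 0.003
finger_force: 0.0
time_s: 9.8
eef_pos: [0.6304, 0.1591, 0.0549]
eef_rot: [0.121, 0.993, -0.0, -0.001]
wrist_force: [0.5, -0.6, -0.7]
opening: -0.002
finger_force: 0.0
time_s: 10.1
eef_pos: [0.6316, 0.1592, 0.054]
eef_rot: [0.121, 0.993, 0.0, 0.001]
wrist_force: [-5.6, -1.3, 12.6]
opening: 0.0
finger_force: 6.6
```

```bash
python3 -m crank '[[0,0,-3.1,0,0,0,0],[1,-2.2,-3.1,0,0,0,0],[2.2,-4.8,-3.1,0,0,0,0],[3.2,-7.3,-3.1,0,0,0,0],[3.2,-7.3,-2,0,0,0,0]]';python3 -m crank '[[0,0,0.6,0,0,0,0],[0,0,1.2,0,0,0,0],[0,0,1.5,0,0,0,0],[0,0,1.5,0,0,0,0]]';python3 -m crank '[[0,0,0.2,0,0,0,0],[0,0,0.4,0,0,0,0],[0,0,0.4,0,0,0,0]]'
```

```text
time_s: 10.6
eef_pos: [0.5823, 0.0939, 0.0728]
eef_rot: [0.122, 0.992, -0.0, 0.001]
wrist_force: [-0.0, 0.7, 0.1]
opening: -0.005
finger_force: 0.0
time_s: 11.0
eef_pos: [0.5829, 0.0964, 0.0556]
eef_rot: [0.121, 0.993, -0.0, -0.0]
wrist_force: [-0.0, -0.3, -0.3]
opening: -0.001
finger_force: 0.0
time_s: 11.3
eef_pos: [0.5837, 0.0962, 0.054]
eef_rot: [0.121, 0.993, 0.0, 0.001]
wrist_force: [-2.5, -0.3, 9.7]
opening: 0.0
finger_force: 4.6
```

All three pads are now hard at 54 mm, with no air gap left. I'll retreat and check with a picture.

```bash
python3 -m crank '[[0,0,-4,0,0,0,0],[-1,1.5,-8,0,0,0,0],[-3,4,-12,0,0,0,0],[-5,6,-16,0,0,0,0],[-5.9,7.8,-19.3,0,0,0,0]]'; python3 -m crank '[[0,0,0,0,0,0,0],[0,0,0,0,0,0,0],[0,0,0,0,0,0,0]]'
python3 - <<'E'
from h import *
c,T=cam('wrist'); save(c,'w3.png'); i=c['img'][60:220,200:380,::-1]
cv2.imwrite('pics/c3.png',cv2.resize(i,None,fx=3.75,fy=3.75,interpolation=3)[:600])
E
```

```text
time_s: 11.8
eef_pos: [0.6609, 0.1581, 0.2482]
eef_rot: [0.121, 0.993, 0.0, 0.002]
wrist_force: [1.3, 0.7, 0.5]
opening: -0.001
finger_force: 0.0
time_s: 12.1
eef_pos: [0.6581, 0.157, 0.2437]
eef_rot: [0.121, 0.993, -0.0, -0.001]
wrist_force: [-0.7, 0.3, -0.5]
opening: 0.001
finger_force: 0.0
```

View pics/c3.png

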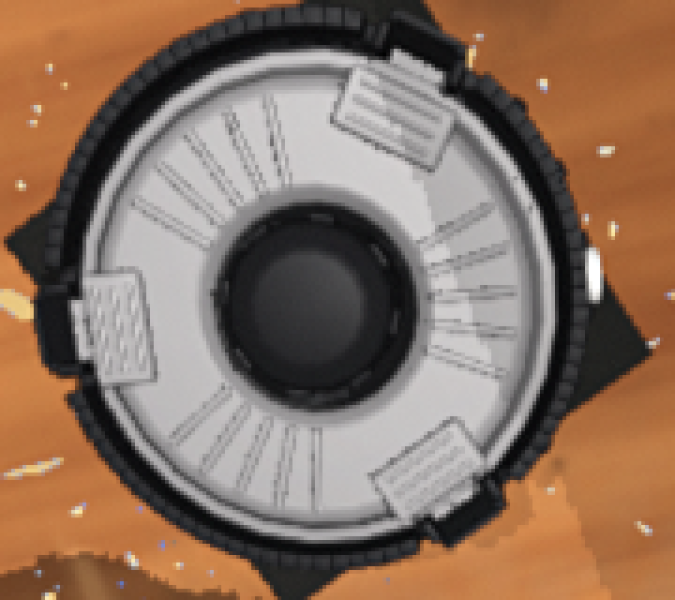

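The cover now sits inside the wall, with the black catch noses over its edge at crop px (425,45), (60,330) and (465,510). It is even all round and the arm is clear.

```bash
python3 -c "
from workcell import env
print(env.job_done())"
```

```text
the job is handed in; nothing more can be done
None
```

The cover is pressed fully home: all three pads gave way and seated hard at about 54 mm, the last picture shows all three catches over its edge, and the job was handed in at about 12 s with the arm clear.

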